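Tuck a shield strip under the hold-down leaf of a rework fixture and hold it flat

ROBOT

A 7-joint arm with a two-finger parallel gripper is mounted at the origin on the work surface. World frame = base frame: x ahead of the robot, y to its left, z up, the work surface at z = 0. Lengths are in m, angles in rad, forces in N, time in s.
With the tool pointing down it reaches from about 0.425 to 0.925 m from the base axis. Payload 6.8 kg.
Tool frame: the origin (TCP) lies between the finger pads; the fingertips stand 14 mm ahead of it and the grasp point (between the pads) lies 5 mm behind it; z points along the fingers, y is the line along which they close (so a half turn about z gives the same grasp; the last joint's range is limited). The gripper opens to 88 mm and grips with 3 to 60 N. Pads are 20 mm wide; open, the fingers measure 115 mm over their backs; the gripper's body (75 mm by 178 mm) begins 61 mm behind the grasp point.
Start: joints at [-1.266, 0.477, 0.022, 1.555, -0.011, 1.109, -0.083], TCP at [0.271, 0.618, 0.237] pointing down, gripper open.
Joint ranges: [-2.96, 2.96], [-0.34, 2.1], [-1.41, 1.46], [0.24, 2.44], [-1.37, 4.51], [0.17, 1.92], [-2.96, 2.96]. Speed limits (rad/s): [2.39, 2.39, 3.14, 3.14, 3.14, 3.14, 3.14].

INTERFACE

Orientations are given as a rotation vector (axis times angle).
In Python, from bench import bot, optics, hand_in gives the robot as it stands.
- The arm moves only by the tool arm_command, never from a script. Its argument "increments" is a list of rows, each an object with "translation": the shift along the tool's x, y, z in cm, a list of three; "twist": the turn, a rotation vector about the tool's x, y, z in degrees, a list of three; "gripper": the opening, from 0 (shut) to 1 (fully open). In form: [{"translation": [x, y, z], "twist": [wx, wy, wz], "gripper": gripper}, ...]. A call has 1 to 10 rows; each row is the pose to reach, as a shift and turn from the pose commanded when the call began, along the tool's axes at that moment; what a row does not reach only later rows make up. A row lasts 1/12 s, in which the tool goes at most 41.7 mm and 7.16 degrees, less where a joint would pass 70% of its speed; a pose out of reach is approached as far as the arm can. A call with a gripper value outside its range is refused whole. The fingers move at their own pace and stop on an object; the grip force is fixed at half the most. Time passes only in rows, so rows that repeat a pose let the fingers close. It gives the time, the measured TCP pose, the force, the opening and the grip force at its end, in the units of the state.
- bot.observe(): the state, without advancing time (a new reading comes with each control period).
- optics.read_camera(name): name is "scene" or "top"; returns a dict with "frame" (400x640x3 uint8, red, green, blue), "fx", "fy", "cx", "cy" (pixels), "T" (4x4, takes a point from camera to world coordinates). Camera axes: x right, y up, looking along -z (the intrinsics and any distortion apply to the point x, -y, -z); pixel columns grow to the right and rows downward; lengths in m; the calibration is good to about 2 mm. A picture is of the moment at which its call begins. There is no depth.
- hand_in(): hands the job in; it is judged then, once.
The state is a dict: "time_s": time; "joints": joint angles; "qvel": joint speeds; "effort": joint torques, N m; "eef_pos": TCP position; "tool_rot": TCP orientation; "wrist_force": force on the tool from outside, world axes, zero at the start; "torque": the same for the moment, N m; "width": opening from 0.0 (shut) to 1.0 (fully open); "grasp_force": force on a finger pad.
Only numpy, scipy, OpenCV 4.12 (cv2) and the standard library are available. Lean on these libraries where they do the work, as an engineer would, in place of code of your own. Each camera call takes 0.05 s, during which the arm holds its last target. There are 200 camera calls.

TASK

On the purple rework fixture, flip the red cam lever fully over, away from the robot, so that the red stop bar sinks into the board; then pick up the copper shield strip and slide its front edge, flat along the green board, squarely under the middle of the steel hold-down leaf until it is home against the stop ledge, without lifting the leaf. Finish while still holding the strip, pressed down firmly flat on the board, and leave the bottle, the blue bin and the spool where they are.

Things in the scene. Friction and masses are not known exactly. Their poses are not given: they have to be found in the camera images.
- board: Green board, 200 x 130 x 4 mm, fixed on a purple base 220 x 160 x 20 mm (the fixture: standing elsewhere, turned a little each time, immovable). Origin: on its level top face, 24 mm above the bench; face from x = -105 to +95, y = -65 to +65 mm. x points from the robot's side towards the leaf (tucking direction), y towards the cam lever, z up
- ledge (a point): Middle of the near face, at its foot, of the stop ledge, a dark bar 5 mm high and 100 mm long (y) on the board under the leaf: board x = 45, y = 0 mm, 30 mm behind the leaf's edge
- cam_lever (a joint): Angle of the red cam lever, rad: 0 = locked, leaning 35 degrees towards the robot (board -x); 1.22 = free, leaning 35 degrees away from the robot (board +x), where it meets a stop. Fully over means about 1.1 or more. It takes 2 to 3 N at the tip and stays where it is left. It starts at or a little above 0 (up to 0.2)
- lever_pivot (a point): Point on the cam lever's axis, which runs along board y: 42 mm above the bench, at x = -20, y = +105 mm from the board's origin. Two steel cheeks, 50 mm high over the bench, stand at 12 to 18 mm on either side along board y; the lever is between them
- lever_tip (a point): Centre of the ball at the tip of the cam lever, 68 mm from its axis; ball radius 11 mm; lever bar 12 mm thick and 16 mm wide (along board y)
- stop_bar (a joint): How far the red stop bar (6 mm along x, 80 mm along y, at the board's x = 0, y = 0) has sunk, m: at 0 its top stands 10 mm above the board and shuts the way under the leaf; it sinks 11 mm per rad of the cam lever, so that it is below the board's face from 0.95 rad on
- leaf (a joint): How far the steel hold-down leaf is lifted, rad: 0 = down, level. Leaf 75 mm (x) by 112 mm (y), 2 mm thick, hinged at board x = 90 mm between two posts 36 mm over the bench; a light spring holds it down (about 1.5 N at its edge). Down, it does not touch the board: its underside is 6 mm above the board's face, over x = 15 to 90 mm
- leaf_edge (a point): Middle of the underside of the leaf's free edge (at the board's x = 15, y = 0, z = 6 mm when down). From it a lip 10 mm long flares up by 30 degrees towards the robot, ending at about x = 6 mm, z = 12 mm
- strip: Copper shield strip, loose, plate 90 x 90 x 3 mm, 60 to 130 g, flat on the bench right of the fixture. Origin: centre of its underside; x to its front edge (to be tucked), z up. Upright aluminium rail across it at x = -25 mm: 10 mm thick (x), 60 mm long (y), top 33 mm above the underside. A yellow line 30 mm behind the front edge lies at the leaf's edge when home
- strip_edge (a point): Middle of the strip's front edge, at its underside (x = +45 mm from the strip's origin)
- strip_rail (a point): Middle of the top of the strip's rail, 33 mm above the underside, 70 mm behind the front edge
- flux_bottle: Amber bottle with black cap, 42 mm across, 95 mm high, standing; leave alone. Origin: centre of its underside
- blue_bin: Small open blue bin, 100 x 75 x 45 mm; leave alone. Origin: centre of its underside
- solder_spool: Grey solder spool, 52 mm across, 36 mm high, standing on its flange; leave alone. Origin: centre of its underside
Not all that is in view belongs to the job. Of the things that look like the strip, take the one that is nearest to the robot's base at the start.

How it is judged:
By the outcome, as a careful person would: the job done as asked, in the order asked, and still so for the second after the job is handed in, while the arm keeps its last pose, push and grip.
It also fails if it takes over 54 s, if anything falls off the work surface, if the arm or the gripper's body presses on something with over 40 N, if the wrist force passes 120 N, or if a joint passes its speed limit or range.

## Working session

There is one attempt and no reset: what is moved stays moved. The work goes in short steps, Python scripts to look and compute and a tool call to move; the robot and the scene stay as the last step left them, time stands still between calls to the robot, and variables do not carry over. Pictures are saved under pics/ and viewed, at most 10 in all, crops included, and the job is handed in when it is done.

Besides the shell and the picture viewer there is one more tool, called after "Call:" in YAML: its name, and indented under it one key for each argument. arm_command: Moves the arm, as the interface text tells. Its arguments: {"type":"object","properties":{"increments":{"type":"array"}},"required":["increments"]}

```bash
mkdir -p pics; ls
python3 - <<'E'
from bench import bot, optics
import cv2, numpy as np
s=bot.observe(); print({k:np.round(v,3).tolist() for k,v in s.items()})
for n in("scene","top"):
    r=optics.read_camera(n); cv2.imwrite(f"pics/{n}0.png",r["frame"][:,:,::-1]); print(n,[r[k] for k in("fx","fy","cx","cy")],[k for k in r],np.round(r["T"],4).tolist())
    np.savez(f"{n}0.npz",**{k:r[k] for k in("frame","fx","fy","cx","cy","T")})
E
```

```text
pics
{'time_s': 0.0, 'joints': [-1.266, 0.478, 0.022, 1.556, -0.012, 1.109, -0.083], 'qvel': [0.001, -0.0, 0.0, 0.002, -0.001, 0.0, -0.002], 'effort': [-0.0, -58.285, 1.535, -27.261, -0.054, 0.017, 0.0], 'eef_pos': [0.271, 0.618, 0.236], 'tool_rot': [-0.644, -3.075, 0.003], 'wrist_force': [0.212, 0.127, -0.755], 'torque': [-0.025, 0.014, -0.023], 'grasp_force': 0.0, 'width': 0.998}
scene [409.84721104061657, 409.84721104061657, 320.59413145549865, 201.60791285609992] ['frame', 'fx', 'fy', 'cx', 'cy', 'T'] [[-0.1389, -0.707, 0.6934, 1.3712], [0.9903, -0.0995, 0.0969, 0.0447], [0.0005, 0.7002, 0.714, 0.9277], [0.0, 0.0, 0.0, 1.0]]
top [514.7438689725494, 514.7438689725494, 323.5197750448201, 191.8741645287407] ['frame', 'fx', 'fy', 'cx', 'cy', 'T'] [[-0.0389, 0.9791, -0.1994, 0.1972], [-0.9992, -0.0389, 0.004, -0.0484], [-0.0038, 0.1994, 0.9799, 1.7266], [0.0, 0.0, 0.0, 1.0]]
```

View pics/scene0.png

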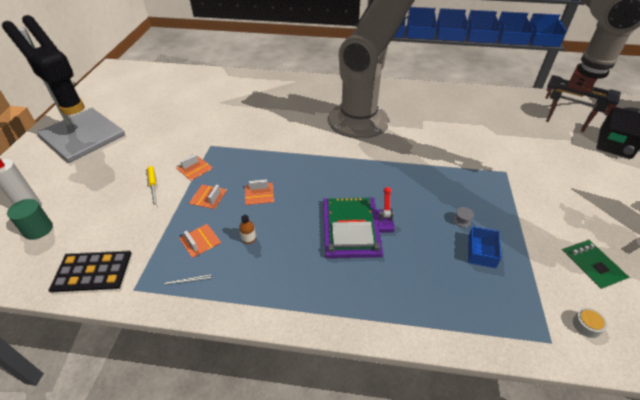

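View pics/top0.png

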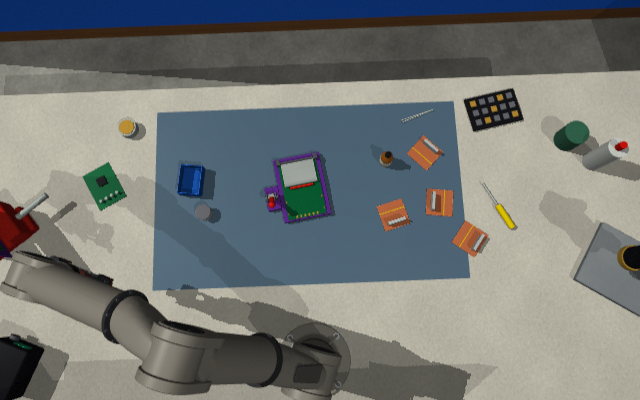

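Scene view: fixture at about (352,228) and lever ball at (387,191). Strip look-alikes in the top view are (394,215), (439,203), (471,239) and (425,152). The base is at about (312,360), so the nearest is (394,215), which is (259,192) in the scene view. I'll check that one in a close crop.

```bash
cat > h.py <<'E'
import numpy as np, cv2
from scipy.optimize import least_squares
def load(n): return dict(np.load(n))
def proj(c,P):
    P=np.atleast_2d(P); p=(P-c["T"][:3,3])@c["T"][:3,:3]
    return np.c_[c["cx"]+c["fx"]*p[:,0]/-p[:,2], c["cy"]-c["fy"]*p[:,1]/-p[:,2]]
def onplane(c,uv,z):
    uv=np.atleast_2d(uv).astype(float); d=np.c_[(uv[:,0]-c["cx"])/c["fx"],-(uv[:,1]-c["cy"])/c["fy"],-np.ones(len(uv))]@c["T"][:3,:3].T
    o=c["T"][:3,3]; return o+d*((z-o[2])/d[:,2])[:,None]
def tri(cs,uvs):
    f=lambda P:np.concatenate([(proj(c,P)[0]-u)*c["fx"]**0/c["fx"]*1000 for c,u in zip(cs,uvs)])
    r=least_squares(f,[.6,0,.05]); return r.x,np.abs(r.fun).max()
E
python3 - <<'E'
from h import *
t=load("top0.npz"); s=load("scene0.npz")
for uv in [(394,215),(439,203),(471,239),(425,152)]:
    p=onplane(t,uv,0)[0]; print(uv,np.round(p,3),np.hypot(*p[:2]).round(3), proj(s,p).round(0))
a=t["frame"][145:245,255:415]; b=s["frame"][175:265,240:400]
a=cv2.resize(a,(800,500),interpolation=cv2.INTER_CUBIC); b=cv2.resize(b,(960,540),interpolation=cv2.INTER_CUBIC)[:,:800]
cv2.imwrite("pics/ctop.png",a[:,:,::-1]); cv2.imwrite("pics/cscene.png",cv2.resize(s["frame"][175:265,240:400],(800,450),interpolation=cv2.INTER_CUBIC)[:,:,::-1])
E
```

```text
(394, 215) [ 0.459 -0.291  0.   ] 0.544 [[257. 193.]]
(439, 203) [ 0.494 -0.447  0.   ] 0.666 [[207. 196.]]
(471, 239) [ 0.368 -0.544  0.   ] 0.656 [[192. 167.]]
(425, 152) [ 0.676 -0.413  0.   ] 0.792 [[197. 240.]]
```

View pics/ctop.png

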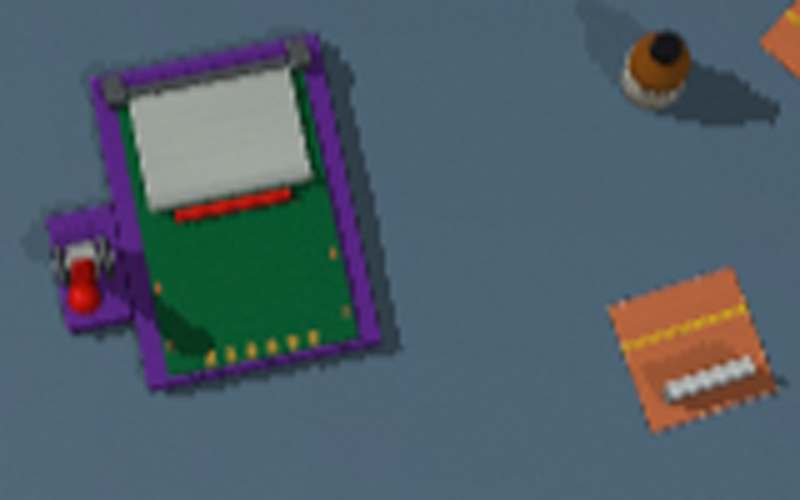

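View pics/cscene.png

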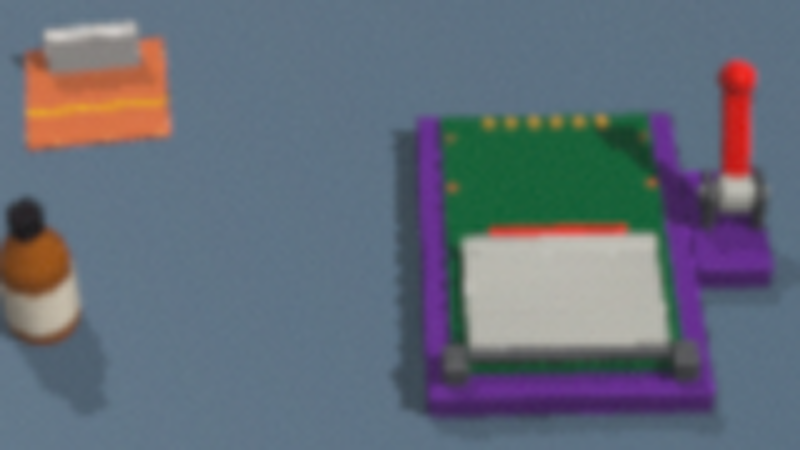

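The crops confirm the strip: orange plate with the yellow line toward the far edge and the rail on the robot side. The lever leans toward the robot, and the red bar is up along the leaf's lip. Next I fit the poses from the corner pixels in both views.

```bash
cat > fit.py <<'E'
from h import *
t=load("top0.npz"); s=load("scene0.npz")
T=lambda x,y:np.array([(x+.5)/5-.5+255,(y+.5)/5-.5+145]); S=lambda x,y:np.array([(x+.5)/5-.5+240,(y+.5)/5-.5+175])
strip=[((45,45,3),T(609,307),S(171,134)),((45,-45,3),T(733,268),S(27,149)),((-45,-45,3),T(776,388),S(25,55)),((-45,45,3),T(656,432),S(164,38))]
fix=[((-115,-80,-4),T(380,340),S(419,118)),((-115,80,-4),T(152,388),S(668,113)),((-105,65,0),T(166,376),S(652,114)),((-105,-65,0),T(360,341),S(443,118)),
 ((6,56,13),T(151,211),S(656,234)),((6,-56,13),T(312,181),S(462,238))]
def fit(pts,x0):
    M=np.array([p[0] for p in pts])/1000
    def W(v): c,n=np.cos(v[2]),np.sin(v[2]); return np.c_[v[0]+c*M[:,0]-n*M[:,1],v[1]+n*M[:,0]+c*M[:,1],v[3]+M[:,2]]
    f=lambda v:np.r_[(proj(t,W(v))-[p[1] for p in pts]).ravel(),(proj(s,W(v))-[p[2] for p in pts]).ravel()]
    r=least_squares(f,x0,loss="soft_l1"); print(np.round(r.x,4),"rms px",np.sqrt(np.mean(f(r.x)**2)).round(2)); print(np.round(f(r.x).reshape(2,-1,2),1).tolist()); return r.x
if __name__=="__main__":
    print("strip"); fit(strip,[.46,-.29,.2,0]); print("fix"); v=fit(fix,[.5,0,.1,.024])
    for P in strip+fix: p,e=tri([t,s],P[1:]); print(P[0],p.round(4),e.round(1))
    b,e=tri([t,s],[T(84,297),S(738,75)]); print("ball",b.round(4),e)
    d=b[:2]-v[:2]; c,n=np.cos(v[2]),np.sin(v[2]); print("ball in board",c*d[0]+n*d[1],-n*d[0]+c*d[1])
    print("rail top",tri([t,s],[T(709,376),S(91,31)]))
E
python3 fit.py
```

```text
strip
[ 0.461  -0.2859  0.2874 -0.0021] rms px 0.63
[[[-0.9, 0.3], [-0.9, -0.3], [-0.2, 0.5], [-1.3, 0.2]], [[-0.7, 0.1], [-0.5, 0.1], [-0.6, -0.5], [-1.1, 0.1]]]
fix
[0.5678 0.0213 0.158  0.0213] rms px 0.83
[[[-0.1, 1.8], [-1.4, 1.5], [-0.4, -0.0], [-1.1, -0.6], [-1.0, -0.2], [-0.6, -0.6]], [[-0.9, -1.0], [0.0, -0.7], [-1.1, 0.5], [-0.9, 0.3], [-0.7, 0.4], [-0.4, 0.1]]]
(45, 45, 3) [ 0.4914 -0.2298  0.0016] 1.9
(45, -45, 3) [ 5.154e-01 -3.168e-01 -2.000e-04] 1.5
(-45, -45, 3) [ 4.319e-01 -3.408e-01  1.000e-04] 1.2
(-45, 45, 3) [ 0.4046 -0.2549  0.0015] 2.7
(-115, -80, -4) [ 0.4725 -0.0736  0.0188] 1.6
(-115, 80, -4) [0.4463 0.0805 0.0187] 1.8
(-105, 65, 0) [0.4533 0.0706 0.0234] 1.7
(-105, -65, 0) [ 0.472  -0.0591  0.0204] 2.2
(6, 56, 13) [0.5639 0.0778 0.035 ] 2.2
(6, -56, 13) [ 0.5807 -0.033   0.0328] 1.1
ball [0.4947 0.1161 0.1026] 1.6168172888807433
ball in board -0.05734212685557056 0.1050866456919518
rail top (array([ 0.4372424 , -0.29122336,  0.03276124]), np.float64(1.253296191715632))
```

```bash
sed -i 's/-115,/-110,/g' fit.py
cat >> h.py <<'E'
from scipy.spatial.transform import Rotation as Rn
def move(s,p,yaw):
    "shift (cm, tool axes) and twist (deg) to TCP p, tool y at yaw, z down"
    R=Rn.from_rotvec(s["tool_rot"]); y=np.array([np.cos(yaw),np.sin(yaw),0]); z=np.array([0,0,-1.])
    G=Rn.from_matrix(np.c_[np.cross(y,z),y,z])
    return (R.inv().apply(np.array(p)-s["eef_pos"])*100).round(2),np.degrees((R.inv()*G).as_rotvec()).round(2)
def b2w(v,x,y,z=0):
    c,n=np.cos(v[2]),np.sin(v[2]); return np.array([v[0]+(c*x-n*y)/1000,v[1]+(n*x+c*y)/1000,.024+z/1000])
E
python3 - <<'E'
from fit import *; from h import *
from bench import bot
v=fit(fix,[.5,0,.1,.024]); s=bot.observe()
a=b2w(v,-103,105); 
for z in (.237,.102): print(move(s,[a[0],a[1],z],v[2]))
E
```

```text
[0.5669 0.0212 0.1597 0.0218] rms px 0.63
[[[-0.3, 0.6], [-1.5, 0.3], [-0.3, 0.2], [-1.0, -0.4], [-1.0, 0.1], [-0.5, -0.4]], [[-1.0, -0.2], [0.1, 0.1], [-1.2, 0.2], [-0.9, -0.0], [-0.8, 0.0], [-0.4, -0.2]]]
(array([-36.73, -39.52,  -0.05]), array([-8.000e-02,  5.000e-02,  5.721e+01]))
(array([-36.73, -39.5 ,  13.45]), array([-8.000e-02,  5.000e-02,  5.721e+01]))
```

Call:
arm_command:
  increments:
    - {"translation": [-3.7,-4,0],"twist": [0,0,5.7],"gripper": 0}
    - {"translation": [-7.3,-7.9,0],"twist": [0,0,11.4],"gripper": 0}
    - {"translation": [-9.8,-10.5,0],"twist": [0,0,17],"gripper": 0}
    - {"translation": [-12.3,-13.1,0],"twist": [0,0,23],"gripper": 0}
    - {"translation": [-14.8,-15.8,0],"twist": [0,0,28],"gripper": 0}
    - {"translation": [-17.3,-18.5,0],"twist": [0,0,34],"gripper": 0}
    - {"translation": [-19.8,-21.2,0],"twist": [0,0,40],"gripper": 0}
    - {"translation": [-22.3,-23.9,0],"twist": [0,0,46],"gripper": 0}
    - {"translation": [-24.8,-26.6,0],"twist": [0,0,52],"gripper": 0}
    - {"translation": [-27.3,-29.3,0],"twist": [0,0,57.2],"gripper": 0}

```text
time_s: 0.93
eef_pos: [0.4033, 0.2384, 0.2365]
tool_rot: [-2.043, -2.386, 0.0]
wrist_force: [0.2, -0.4, 0.4]
width: 0.277
grasp_force: 0.0
```

```bash
cat > go.py <<'E'
import sys; from h import *; from bench import bot
V=[.5669,.0212,.1597]
# args: list of board x,y,worldz ; yaw optional
s=bot.observe(); print("t",s["time_s"],"pos",np.round(s["eef_pos"],4),"F",np.round(s["wrist_force"],1),"w",round(float(s["width"]),3),"qv",np.abs(s["qvel"]).max().round(3))
d=np.array(s["eef_pos"])[:2]-V[:2]; c,n=np.cos(V[2]),np.sin(V[2]); print("board mm",np.round([1000*(c*d[0]+n*d[1]),1000*(-n*d[0]+c*d[1]),1000*s["eef_pos"][2]],1), "Fboard",np.round([c*s["wrist_force"][0]+n*s["wrist_force"][1],-n*s["wrist_force"][0]+c*s["wrist_force"][1]],1))
a=list(map(float,sys.argv[1:]))
for i in range(0,len(a),3):
    w=b2w(V,a[i],a[i+1]); print(a[i:i+3],*move(s,[w[0],w[1],a[i+2]/1000],V[2]))
E
python3 go.py -103 105 237 -103 105 102
```

```text
t 0.9333 pos [0.4033 0.2384 0.2365] F [ 0.2 -0.4  0.4] w 0.277 qv 0.454
board mm [-126.9  240.5  236.5] Fboard [ 0.1 -0.4]
[-103.0, 105.0, 237.0] [-13.53   2.47  -0.05] [-0.02 -0.01 -0.31]
[-103.0, 105.0, 102.0] [-13.53   2.47  13.45] [-0.02 -0.01 -0.31]
```

Call:
arm_command:
  increments:
    - {"translation": [-4,0.8,0],"twist": [0,0,-0.3],"gripper": 0}
    - {"translation": [-8,1.6,0],"twist": [0,0,-0.3],"gripper": 0}
    - {"translation": [-11.5,2.2,1],"twist": [0,0,-0.3],"gripper": 0}
    - {"translation": [-13.5,2.4,4],"twist": [0,0,-0.3],"gripper": 0}
    - {"translation": [-13.5,2.4,7.5],"twist": [0,0,-0.3],"gripper": 0}
    - {"translation": [-13.5,2.4,11],"twist": [0,0,-0.3],"gripper": 0}
    - {"translation": [-13.5,2.4,13],"twist": [0,0,-0.3],"gripper": 0}
    - {"translation": [-13.5,2.4,13.5],"twist": [0,0,-0.3],"gripper": 0}
    - {"translation": [-13.5,2.4,13.5],"twist": [0,0,-0.3],"gripper": 0}

```text
time_s: 1.68
eef_pos: [0.4474, 0.1104, 0.1005]
tool_rot: [-2.03, -2.396, 0.005]
wrist_force: [-0.1, -0.0, -0.3]
width: 0.007
grasp_force: 0.0
```

```bash
python3 go.py -8 105 102
python3 - <<'E'
from bench import optics; import cv2,numpy as np
a=optics.read_camera("top")["frame"][145:245,255:355]; b=optics.read_camera("scene")["frame"][145:265,300:420]
f=lambda i:cv2.resize(i,(400,400),interpolation=cv2.INTER_CUBIC)
cv2.imwrite("pics/p1.png",np.hstack([f(a),f(b)])[:,:,::-1])
E
```

```text
t 1.6833 pos [0.4474 0.1104 0.1005] F [-0.1 -0.  -0.3] w 0.007 qv 0.047
board mm [-103.8  107.1  100.5] Fboard [-0.1 -0. ]
[-8.0, 105.0, 102.0] [-0.26  9.58 -0.18] [-0.19  0.07  0.29]
```

View pics/p1.png

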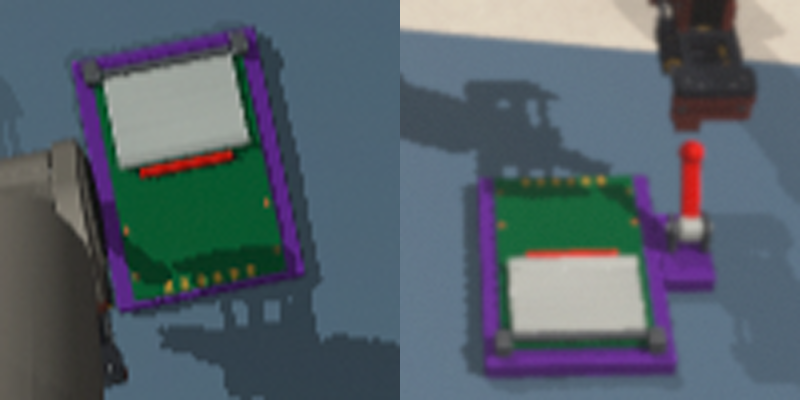

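The picture shows the closed finger just behind the ball (scene crop: finger tip about (687,125), ball (692,150)), with the lever still locked. I'll check the tip by projection before pushing.

Run:
```python
from h import *; from bench import bot
s=load("scene0.npz"); e=bot.observe(); p=np.array(e["eef_pos"])
f=lambda q:((proj(s,q)-[300,145]+.5)*400/120+400*np.array([1,0])).round(0)
print("tip",f(p-[0,0,.014]),"tcp",f(p),"up60",f(p+[0,0,.066]),"ball model",f(b2w([.5669,.0212,.1597],-59,105,73.7)), "x+-10", f(p-[0,0,.014]+np.array([-.0016,.01,0])),f(p-[0,0,.014]-np.array([-.0016,.01,0])))
```

```text
tip [[685. 126.]] tcp [[687. 115.]] up60 [[695.  58.]] ball model [[689. 152.]] x+-10 [[696. 126.]] [[674. 127.]]
```

Call:
arm_command:
  increments:
    - {"translation": [-0.3,1,-0.2],"twist": [0,0,0],"gripper": 0}
    - {"translation": [-0.3,2,-0.2],"twist": [0,0,0],"gripper": 0}
    - {"translation": [-0.3,3,-0.2],"twist": [0,0,0],"gripper": 0}
    - {"translation": [-0.3,4,-0.2],"twist": [0,0,0],"gripper": 0}
    - {"translation": [-0.3,5,-0.2],"twist": [0,0,0],"gripper": 0}
    - {"translation": [-0.3,6,-0.2],"twist": [0,0,0],"gripper": 0}
    - {"translation": [-0.3,7,-0.2],"twist": [0,0,0],"gripper": 0}
    - {"translation": [-0.3,8,-0.2],"twist": [0,0,0],"gripper": 0}
    - {"translation": [-0.3,8.7,-0.2],"twist": [0,0,0],"gripper": 0}
    - {"translation": [-0.3,9.2,-0.2],"twist": [0,0,0],"gripper": 0}

```text
time_s: 2.62
eef_pos: [0.5403, 0.1232, 0.1032]
tool_rot: [-2.031, -2.397, 0.001]
wrist_force: [-2.4, -0.1, -1.6]
width: 0.003
grasp_force: 1.1
```

```bash
python3 go.py -8 105 102 -4 105 102
```

```text
t 2.6167 pos [0.5403 0.1232 0.1032] F [-2.4 -0.1 -1.6] w 0.003 qv 0.122
board mm [-10.1 104.9 103.2] Fboard [-2.4  0.3]
[-8.0, 105.0, 102.0] [0.01 0.21 0.12] [-0.05  0.02  0.3 ]
[-4.0, 105.0, 102.0] [0.01 0.61 0.12] [-0.05  0.02  0.3 ]
```

Call:
arm_command:
  increments:
    - {"translation": [0,0.3,0],"twist": [0,0,0],"gripper": 0}
    - {"translation": [0,0.6,0],"twist": [0,0,0],"gripper": 0}
    - {"translation": [0,0.6,0],"twist": [0,0,0],"gripper": 0}

```text
time_s: 2.87
eef_pos: [0.5462, 0.1241, 0.1036]
tool_rot: [2.031, 2.396, 0.001]
wrist_force: [-1.5, -0.0, 0.2]
width: 0.006
grasp_force: 0.2
```

```bash
python3 go.py
```

```text
t 2.8667 pos [0.5462 0.1241 0.1036] F [-1.5 -0.   0.2] w 0.006 qv 0.013
board mm [ -4.1 104.9 103.6] Fboard [-1.5  0.2]
```

Call:
arm_command:
  increments:
    - {"translation": [0,0.3,0],"twist": [0,0,0],"gripper": 0}
    - {"translation": [0,0.6,0],"twist": [0,0,0],"gripper": 0}
    - {"translation": [0,0.6,0],"twist": [0,0,0],"gripper": 0}

```text
time_s: 3.12
eef_pos: [0.5494, 0.1246, 0.1034]
tool_rot: [-2.029, -2.394, 0.006]
wrist_force: [-8.6, -1.2, 6.2]
width: 0.006
grasp_force: 5.4
```

```bash
python3 go.py
python3 - <<'E'
from bench import optics; import cv2,numpy as np
a=optics.read_camera("top")["frame"][145:245,255:355]; b=optics.read_camera("scene")["frame"][145:265,300:420]
f=lambda i:cv2.resize(i,(400,400),interpolation=cv2.INTER_CUBIC)
cv2.imwrite("pics/p2.png",np.hstack([f(a),f(b)])[:,:,::-1])
E
```

```text
t 3.1167 pos [0.5494 0.1246 0.1034] F [-8.6 -1.2  6.2] w 0.006 qv 0.011
board mm [ -0.8 104.9 103.4] Fboard [-8.7  0.2]
```

View pics/p2.png

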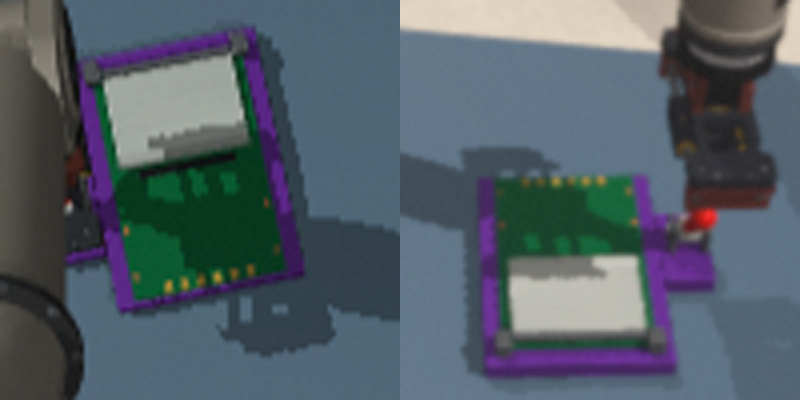

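The stop was reached: force rose to 8.7 N, the red bar is gone (dark slot at (185,163)), and the ball (705,218) leans away. Next I back off and go to the rail.

Call:
arm_command:
  increments:
    - {"translation": [0,-1.5,0],"twist": [0,0,0],"gripper": 0}
    - {"translation": [0,-4,-1],"twist": [0,0,0],"gripper": 0}
    - {"translation": [0,-6.5,-4],"twist": [0,0,0],"gripper": 0.3}
    - {"translation": [-2,-6.5,-7],"twist": [0,0,0],"gripper": 1}
    - {"translation": [-6,-6.5,-7],"twist": [0,0,0],"gripper": 1}
    - {"translation": [-10,-6.5,-7],"twist": [0,0,0],"gripper": 1}
    - {"translation": [-14,-6.5,-7],"twist": [0,0,0],"gripper": 1}
    - {"translation": [-18,-6.5,-7],"twist": [0,0,-2],"gripper": 1}
    - {"translation": [-22,-6.5,-7],"twist": [0,0,-4],"gripper": 1}
    - {"translation": [-26,-6.5,-7],"twist": [0,0,-7.3],"gripper": 1}

```text
time_s: 4.05
eef_pos: [0.5312, -0.1441, 0.1745]
tool_rot: [1.87, 2.521, 0.002]
wrist_force: [1.5, 0.8, 0.0]
width: 0.575
grasp_force: 0.0
```

```bash
python3 go.py
python3 - <<'E'
from h import *; from bench import bot
s=bot.observe()
for z in (.17,.06,.021): print(move(s,[.4370,-.292,z],.2874))
E
```

```text
t 4.05 pos [ 0.5312 -0.1441  0.1745] F [1.5 0.8 0. ] w 0.575 qv 1.627
board mm [ -61.5 -157.6  174.5] Fboard [1.6 0.5]
(array([-11.41, -13.31,   0.42]), array([0.16, 0.07, 0.4 ]))
(array([-11.4 , -13.34,  11.42]), array([0.16, 0.07, 0.4 ]))
(array([-11.4 , -13.35,  15.32]), array([0.16, 0.07, 0.4 ]))
```

Call:
arm_command:
  increments:
    - {"translation": [-2.6,-3,0],"twist": [0,0,0.4],"gripper": 1}
    - {"translation": [-5.2,-6,0.2],"twist": [0,0,0.4],"gripper": 1}
    - {"translation": [-7.8,-9,1],"twist": [0,0,0.4],"gripper": 1}
    - {"translation": [-10,-11.8,2.5],"twist": [0,0,0.4],"gripper": 1}
    - {"translation": [-11.3,-13.3,5],"twist": [0,0,0.4],"gripper": 1}
    - {"translation": [-11.3,-13.3,7],"twist": [0,0,0.4],"gripper": 1}
    - {"translation": [-11.3,-13.3,8],"twist": [0,0,0.4],"gripper": 1}
    - {"translation": [-11.3,-13.3,8],"twist": [0,0,0.4],"gripper": 1}

```text
time_s: 4.72
eef_pos: [0.4349, -0.2881, 0.0922]
tool_rot: [-1.882, -2.513, 0.001]
wrist_force: [0.1, 0.4, -0.5]
width: 0.999
grasp_force: 0.0
```

```bash
python3 go.py
python3 - <<'E'
from h import *; from bench import bot,optics
s=bot.observe()
for z in (.06,.021): print(move(s,[.4370,-.292,z],.2874))
b=optics.read_camera("scene")["frame"][145:225,200:310]
cv2.imwrite("pics/p3.png",cv2.resize(b,(770,560),interpolation=cv2.INTER_CUBIC)[:,:,::-1])
c=load("scene0.npz"); w=lambda x,y,z:np.array([.461+.9590*x-.2835*y,-.2859+.2835*x+.9590*y,z])
print("rail ends/mid",((proj(c,np.array([w(-.025,.03,.033),w(-.025,-.03,.033)]))-[200,145]+.5)*7).round(0))
E
```

```text
t 4.7167 pos [ 0.4349 -0.2881  0.0922] F [ 0.1  0.4 -0.5] w 0.999 qv 0.04
board mm [-179.5 -284.4   92.2] Fboard [0.2 0.4]
(array([-0.44,  0.1 ,  3.22]), array([-0.1 , -0.08, -0.12]))
(array([-0.44,  0.1 ,  7.12]), array([-0.1 , -0.08, -0.12]))
rail ends/mid [[467. 246.]
 [336. 259.]]
```

View pics/p3.png

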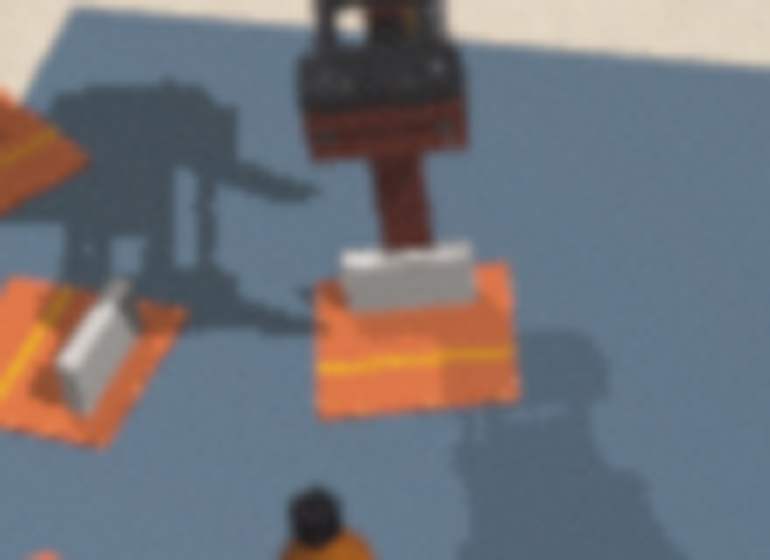

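Run:
```python
from h import *; from bench import bot
s=bot.observe(); p=np.array(s["eef_pos"]); c=load("scene0.npz"); y=np.array([np.cos(.2874),np.sin(.2874),0])
for d in(-.05,.05): print(((proj(c,p+y*d-[0,0,.014])-[200,145]+.5)*7).round(0))
```

```text
[[397. 105.]]
[[406. 251.]]
```

Picture p3 shows the rail from (342,250) to (470,245). The front finger tip projects to (406,251), which matches the image, so the arm is well calibrated. I'll descend and grip.

Call:
arm_command:
  increments:
    - {"translation": [-0.4,0.1,1.5],"twist": [0,0,0],"gripper": 1}
    - {"translation": [-0.4,0.1,3.5],"twist": [0,0,0],"gripper": 1}
    - {"translation": [-0.4,0.1,5],"twist": [0,0,0],"gripper": 1}
    - {"translation": [-0.4,0.1,6.3],"twist": [0,0,0],"gripper": 1}
    - {"translation": [-0.4,0.1,6.9],"twist": [0,0,0],"gripper": 1}
    - {"translation": [-0.4,0.1,7],"twist": [0,0,0],"gripper": 1}
    - {"translation": [-0.4,0.1,7],"twist": [0,0,0],"gripper": 0.4}
    - {"translation": [-0.4,0.1,7],"twist": [0,0,0],"gripper": 0.2}
    - {"translation": [-0.4,0.1,7],"twist": [0,0,0],"gripper": 0}
    - {"translation": [-0.4,0.1,7],"twist": [0,0,0],"gripper": 0}

```text
time_s: 5.6
eef_pos: [0.438, -0.2924, 0.0244]
tool_rot: [1.882, 2.514, 0.001]
wrist_force: [-0.3, 0.0, 0.6]
width: 0.734
grasp_force: 0.0
```

Call:
arm_command:
  increments:
    - {"translation": [0,0,0],"twist": [0,0,0],"gripper": 0}
    - {"translation": [0,0,0],"twist": [0,0,0],"gripper": 0}
    - {"translation": [0,0,0],"twist": [0,0,0],"gripper": 0}
    - {"translation": [0,0,0],"twist": [0,0,0],"gripper": 0}
    - {"translation": [0,0,0],"twist": [0,0,0],"gripper": 0}

```text
time_s: 6.02
eef_pos: [0.4374, -0.2922, 0.0236]
tool_rot: [-1.883, -2.515, -0.0]
wrist_force: [0.3, -0.1, -0.1]
width: 0.36
grasp_force: 0.0
```

Call:
arm_command:
  increments:
    - {"translation": [0,0,0],"twist": [0,0,0],"gripper": 0}
    - {"translation": [0,0,0],"twist": [0,0,0],"gripper": 0}
    - {"translation": [0,0,0],"twist": [0,0,0],"gripper": 0}
    - {"translation": [0,0,0],"twist": [0,0,0],"gripper": 0}
    - {"translation": [0,0,0],"twist": [0,0,0],"gripper": 0}
    - {"translation": [0,0,0],"twist": [0,0,0],"gripper": 0}

```text
time_s: 6.52
eef_pos: [0.4374, -0.2922, 0.0236]
tool_rot: [-1.883, -2.515, 0.0]
wrist_force: [0.3, 0.3, 1.0]
width: 0.115
grasp_force: 30.0
```

```bash
python3 go.py
```

```text
t 6.5167 pos [ 0.4374 -0.2922  0.0236] F [0.3 0.3 1. ] w 0.115 qv 0.002
board mm [-177.7 -288.8   23.6] Fboard [0.4 0.2]
```

Call:
arm_command:
  increments:
    - {"translation": [0,0,-1.5],"twist": [0,0,0],"gripper": 0}
    - {"translation": [0,0,-4],"twist": [0,0,0],"gripper": 0}
    - {"translation": [0,0,-6.5],"twist": [0,0,0],"gripper": 0}
    - {"translation": [0,0,-7.5],"twist": [0,0,0],"gripper": 0}
    - {"translation": [0,0,-7.5],"twist": [0,0,0],"gripper": 0}

```text
time_s: 6.93
eef_pos: [0.4388, -0.2929, 0.1006]
tool_rot: [1.881, 2.511, 0.002]
wrist_force: [0.5, -0.4, -0.8]
width: 0.112
grasp_force: 30.0
```

```bash
python3 go.py -80 0.6 98
```

```text
t 6.9333 pos [ 0.4388 -0.2929  0.1006] F [ 0.5 -0.4 -0.8] w 0.112 qv 0.043
board mm [-176.4 -289.8  100.6] Fboard [ 0.4 -0.5]
[-80.0, 0.6, 98.0] [27.6  13.21  0.23] [0.21 0.14 7.2 ]
```

Call:
arm_command:
  increments:
    - {"translation": [2,1,0],"twist": [0,0,0],"gripper": 0}
    - {"translation": [5,2.4,0],"twist": [0,0,1],"gripper": 0}
    - {"translation": [8.5,4,0],"twist": [0,0,2],"gripper": 0}
    - {"translation": [12,5.7,0],"twist": [0,0,3],"gripper": 0}
    - {"translation": [15.5,7.4,0],"twist": [0,0,4],"gripper": 0}
    - {"translation": [19,9.1,0],"twist": [0,0,5],"gripper": 0}
    - {"translation": [22,10.5,0],"twist": [0,0,6],"gripper": 0}
    - {"translation": [25,12,0],"twist": [0,0,7.2],"gripper": 0}
    - {"translation": [27,12.9,0],"twist": [0,0,7.2],"gripper": 0}
    - {"translation": [27.6,13.2,0],"twist": [0,0,7.2],"gripper": 0}

```text
time_s: 7.77
eef_pos: [0.4861, 0.0144, 0.0972]
tool_rot: [-2.028, -2.396, 0.001]
wrist_force: [0.2, -0.5, -1.4]
width: 0.113
grasp_force: 30.0
```

Call:
arm_command:
  increments:
    - {"translation": [0,0,0],"twist": [0,0,0],"gripper": 0}

```text
time_s: 7.85
eef_pos: [0.4859, 0.0119, 0.0975]
tool_rot: [-2.031, -2.395, 0.002]
wrist_force: [-0.8, -0.3, -0.4]
width: 0.113
grasp_force: 30.0
```

```bash
python3 go.py -80 0.6 60 -80 0.6 48
python3 - <<'E'
from h import *
from bench import optics; import cv2,numpy as np
S=optics.read_camera("scene");T=optics.read_camera("top")
a=T["frame"][145:245,255:355]; b=S["frame"][165:265,310:410]
for n,r in(("scene1",S),("top1",T)): np.savez(n+".npz",**{k:r[k] for k in("frame","fx","fy","cx","cy","T")})
f=lambda i:cv2.resize(i,(400,400),interpolation=cv2.INTER_CUBIC)
cv2.imwrite("pics/p4.png",cv2.resize(b,(600,600),interpolation=cv2.INTER_CUBIC)[:,:,::-1])
E
```

```text
t 7.85 pos [0.4859 0.0119 0.0975] F [-0.8 -0.3 -0.4] w 0.113 qv 0.047
board mm [-81.4   3.7  97.5] Fboard [-0.9 -0.1]
[-80.0, 0.6, 60.0] [-0.31  0.15  3.75] [-0.09 -0.01  0.25]
[-80.0, 0.6, 48.0] [-0.31  0.15  4.95] [-0.09 -0.01  0.25]
```

View pics/p4.png

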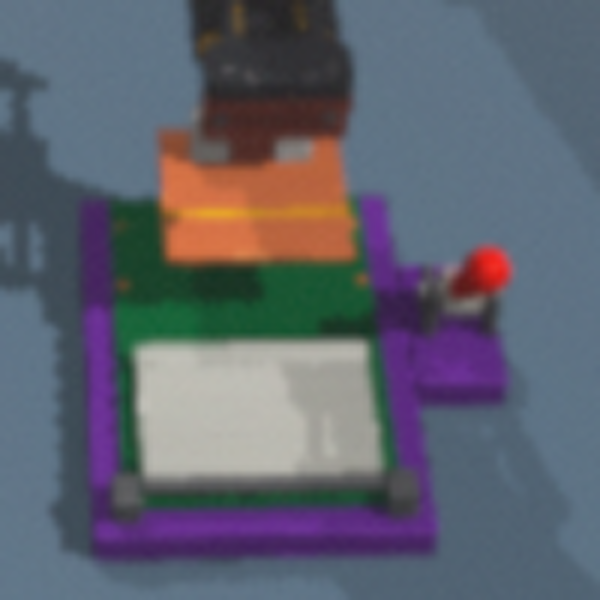

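Picture p4 shows the strip held level over the board (front edge (168,263) to (355,258)), the lever ball at (490,270) over on the far side, and the leaf lip from (133,345) to (373,342). I'll compare these with the model.

Run:
```python
from h import *; from bench import bot
s=bot.observe(); p=np.array(s["eef_pos"]); c=load("scene1.npz"); V=[.5669,.0212,.1597]
px=lambda q:((proj(c,q)-[310,165]+.5)*6).round(0).tolist()
R=Rn.from_rotvec(s["tool_rot"]).as_matrix(); y=R[:,1]; print("yaw err deg",np.degrees(np.arctan2(y[1],y[0])-V[2]))
for sy in(-1,1):
  print("edge",px(p+R[:,1]*.070+R[:,0]*(sy*.045-.00065)+R[:,2]*.0236),"top", px(p+R[:,1]*.070+R[:,0]*(sy*.045-.00065)+R[:,2]*.0206),"lip",px(b2w(V,6,sy*56,13)))
for a in(.95,1.1,1.22): t=a-np.radians(35); print(a,"ball",px(b2w(V,-20+68*np.sin(t),105,18+68*np.cos(t))))
```

```text
yaw err deg -0.036139398486641494
edge [[155.0, 261.0]] top [[156.0, 257.0]] lip [[133.0, 342.0]]
edge [[343.0, 259.0]] top [[344.0, 254.0]] lip [[364.0, 339.0]]
0.95 ball [[481.0, 233.0]]
1.1 ball [[482.0, 253.0]]
1.22 ball [[483.0, 270.0]]
```

Call:
arm_command:
  increments:
    - {"translation": [-0.2,0.1,1.5],"twist": [0,0,0],"gripper": 0}
    - {"translation": [-0.4,0.1,3],"twist": [0,0,0],"gripper": 0}
    - {"translation": [-0.4,0.1,4],"twist": [0,0,0],"gripper": 0}
    - {"translation": [-0.4,0.1,4.4],"twist": [0,0,0],"gripper": 0}
    - {"translation": [-0.4,0.1,4.6],"twist": [0,0,0],"gripper": 0}
    - {"translation": [-0.4,0.1,4.7],"twist": [0,0,0],"gripper": 0}
    - {"translation": [-0.4,0.1,4.7],"twist": [0,0,0],"gripper": 0}

```text
time_s: 8.53
eef_pos: [0.4882, 0.0057, 0.0519]
tool_rot: [2.038, 2.391, 0.0]
wrist_force: [-0.5, 0.3, -1.8]
width: 0.109
grasp_force: 30.0
```

```bash
cat > edge.py <<'E'
from h import *; from bench import bot,optics
V=[.5669,.0212,.1597]
r=optics.read_camera("scene"); np.savez("cur.npz",**{k:r[k] for k in("frame","fx","fy","cx","cy","T")}); f=r["frame"].astype(int)
w=f[165:265,310:410]; R,G,B=w[...,0],w[...,1],w[...,2]
m=((R>120)&(R-B>50)&(G>50)&(G<R-25)).astype(np.uint8)
leaf=((w.min(2)>125)&(np.ptp(w,2)<40)).astype(np.uint8)
def big(m):
    n,l,st,_=cv2.connectedComponentsWithStats(m); return l==1+np.argmax(st[1:,4])
def toboard(uv,z):
    p=onplane(r,uv,.024+z)[:,:2]-V[:2]; c,n=np.cos(V[2]),np.sin(V[2]); return np.c_[c*p[:,0]+n*p[:,1],-n*p[:,0]+c*p[:,1]]*1000
def sides(m,z,name):
    ys,xs=np.where(m); vs=np.unique(ys); L=[];Rr=[]
    for v in vs[2:-2]:
        x=xs[ys==v]; L.append((x.min()-.5+310,v+165)); Rr.append((x.max()+.5+310,v+165))
    us=np.unique(xs); F=[(u+310,ys[xs==u].max()+.5+165) for u in us[3:-3]]; N=[(u+310,ys[xs==u].min()-.5+165) for u in us[3:-3]]
    for k,q,i in(("right",L,1),("left",Rr,1),("far",F,0),("near",N,0)):
        b=toboard(np.array(q),z); ax=1-i; k2=np.polyfit(b[:,ax],b[:,i],1); g=abs(b[:,i]-np.polyval(k2,b[:,ax]))<3
        if g.sum()>4: k2=np.polyfit(b[g,ax],b[g,i],1)
        print(name,k,"median mm",np.median(b[:,i]).round(1),"slope deg",np.degrees(k2[0]).round(1))
sides(big(m),.003,"strip"); sides(big(leaf),.009,"leaf")
E
python3 go.py -80 -1 48; python3 edge.py
```

```text
t 8.5333 pos [0.4882 0.0057 0.0519] F [-0.5  0.3 -1.8] w 0.109 qv 0.009
board mm [-80.2  -2.8  51.9] Fboard [-0.4  0.3]
[-80.0, -1.0, 48.0] [0.18 0.02 0.39] [ 0.02  0.   -0.03]
strip right median mm -46.3 slope deg 0.9
strip left median mm 43.8 slope deg -0.7
strip far median mm -10.4 slope deg -3.4
strip near median mm -79.7 slope deg -0.0
leaf right median mm -54.3 slope deg 0.3
leaf left median mm 56.2 slope deg -0.0
leaf far median mm 88.0 slope deg -2.8
leaf near median mm 3.7 slope deg 1.1
```

```bash
cat > yaw.py <<'E'
import sys,io,contextlib
with contextlib.redirect_stdout(io.StringIO()): from edge import *
img=cv2.GaussianBlur(r["frame"].astype(np.float32),(1,1),0)[...,0]
ys,xs=np.where(big(m)); us=np.unique(xs)[4:-4]; vf=int(np.median([ys[xs==u].max() for u in us]))+165
def cross(u,v0,v1):
    p=img[v0:v1,u]; a,b=p[:2].mean(),p[-2:].mean(); h=(a+b)/2; s=np.where((p[:-1]-h)*(p[1:]-h)<0)[0]
    return None if len(s)==0 else v0+s[0]+(p[s[0]]-h)/(p[s[0]]-p[s[0]+1])
def rep(name,us,v0,v1,z):
    q=np.array([(u,c) for u in us if (c:=cross(u,v0,v1)) is not None]); b=toboard(q,z)
    for _ in range(3): k=np.polyfit(b[:,1],b[:,0],1); e=np.abs(b[:,0]-np.polyval(k,b[:,1])); b=b[e<max(1.,2*e.std())]
    print(name,"x at y=0",k[1].round(1),"yaw deg",-np.degrees(k[0]).round(2),"n",len(b))
rep("strip front",us+310,vf-3,vf+5,.003 if len(sys.argv)<2 else float(sys.argv[1]))
lv=int(proj(r,b2w(V,6,0,13))[0,1]); rep("lip",range(335,370),lv-4,lv+5,.013)
E
python3 yaw.py .006
```

```text
strip front x at y=0 -13.4 yaw deg 2.17 n 19
lip x at y=0 -7.4 yaw deg 0.47 n 26
```

Call:
arm_command:
  increments:
    - {"translation": [0.2,0,0.2],"twist": [0,0,0],"gripper": 0}
    - {"translation": [0.2,0,0.4],"twist": [0,0,0],"gripper": 0}
    - {"translation": [0.2,0,0.6],"twist": [0,0,0],"gripper": 0}
    - {"translation": [0.2,0,0.6],"twist": [0,0,0],"gripper": 0}

```text
time_s: 8.97
eef_pos: [0.488, 0.0085, 0.0471]
tool_rot: [-2.036, -2.391, -0.003]
wrist_force: [-5.2, 0.9, 23.0]
width: 0.112
grasp_force: 30.0
```

```bash
python3 go.py -80 -0.6 48; python3 edge.py; python3 yaw.py
```

```text
t 8.9667 pos [0.488  0.0085 0.0471] F [-5.2  0.9 23. ] w 0.112 qv 0.006
board mm [-79.9   0.   47.1] Fboard [-5.   1.7]
[-80.0, -0.6, 48.0] [-0.06 -0.01 -0.09] [ 0.03 -0.11  0.  ]
strip right median mm -43.5 slope deg 1.1
strip left median mm 46.1 slope deg -1.1
strip far median mm -6.3 slope deg -3.3
strip near median mm -75.4 slope deg 1.1
leaf right median mm -54.3 slope deg 0.3
leaf left median mm 56.2 slope deg -0.0
leaf far median mm 88.1 slope deg -2.0
leaf near median mm 3.7 slope deg 1.1
strip front x at y=0 -13.4 yaw deg 2.44 n 15
lip x at y=0 -4.6 yaw deg 1.07 n 21
```

Call:
arm_command:
  increments:
    - {"translation": [-0.03,0,-0.08],"twist": [0,0,0],"gripper": 0}
    - {"translation": [-0.03,0.4,-0.08],"twist": [0,0,0],"gripper": 0}
    - {"translation": [-0.03,0.8,-0.08],"twist": [0,0,0],"gripper": 0}
    - {"translation": [-0.03,1.2,-0.08],"twist": [0,0,0],"gripper": 0}
    - {"translation": [-0.03,1.6,-0.08],"twist": [0,0,0],"gripper": 0}
    - {"translation": [-0.03,2,-0.08],"twist": [0,0,0],"gripper": 0}

```text
time_s: 9.57
eef_pos: [0.5023, 0.0098, 0.0469]
tool_rot: [-2.034, -2.384, 0.009]
wrist_force: [-15.2, -1.7, 26.2]
width: 0.115
grasp_force: 30.0
```

```bash
python3 go.py -55 0 47.3; python3 edge.py; python3 yaw.py
python3 - <<'E'
from bench import optics; import cv2
b=optics.read_camera("scene")["frame"][185:265,320:410]
cv2.imwrite("pics/p5.png",cv2.resize(b,(675,600),interpolation=cv2.INTER_CUBIC)[:,:,::-1])
E
```

```text
t 9.5667 pos [0.5023 0.0098 0.0469] F [-15.2  -1.7  26.2] w 0.115 qv 0.123
board mm [-65.5  -1.   46.9] Fboard [-15.3   0.7]
[-55.0, 0.0, 47.3] [ 0.1   1.05 -0.05] [-0.55 -0.15 -0.09]
strip right median mm -44.5 slope deg 1.2
strip left median mm 44.2 slope deg -3.9
strip far median mm -1.2 slope deg -3.3
strip near median mm -62.3 slope deg 1.1
leaf right median mm -54.3 slope deg 0.3
leaf left median mm 56.2 slope deg 0.3
leaf far median mm 87.1 slope deg -2.1
leaf near median mm 4.4 slope deg -2.0
strip front x at y=0 2.6 yaw deg -7.25 n 11
lip x at y=0 7.9 yaw deg 0.24 n 23
```

View pics/p5.png

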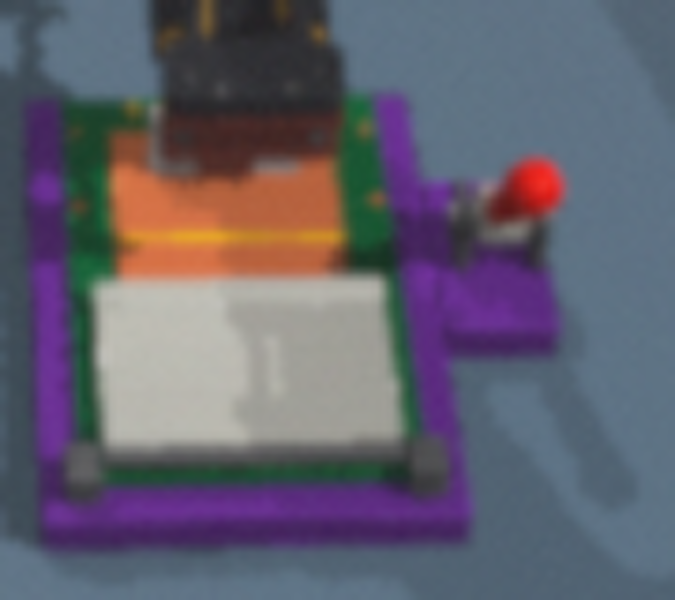

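Picture p5 shows the strip flat on the board and centred (sides at about 108 and 345, leaf at 95 and 388). The yellow line at row 237 is parallel to the lip at 280. Drag is 15 N, so I'll ease the downward push.

Call:
arm_command:
  increments:
    - {"translation": [0,0,-0.06],"twist": [0,0,0],"gripper": 0}
    - {"translation": [0,0,-0.12],"twist": [0,0,0],"gripper": 0}
    - {"translation": [0,0,-0.12],"twist": [0,0,0],"gripper": 0}

```text
time_s: 9.97
eef_pos: [0.5078, 0.0111, 0.0477]
tool_rot: [2.037, 2.392, 0.001]
wrist_force: [0.1, 0.6, -0.1]
width: 0.113
grasp_force: 30.0
```

```bash
python3 go.py -55 0 47.3
```

```text
t 9.9667 pos [0.5078 0.0111 0.0477] F [ 0.1  0.6 -0.1] w 0.113 qv 0.005
board mm [-60.   -0.6  47.7] Fboard [0.1 0.6]
[-55.0, 0.0, 47.3] [0.06 0.5  0.04] [0.03 0.   0.02]
```

Call:
arm_command:
  increments:
    - {"translation": [0.03,0.3,0.03],"twist": [0,0,0],"gripper": 0}
    - {"translation": [0.03,0.6,0.03],"twist": [0,0,0],"gripper": 0}
    - {"translation": [0.03,0.9,0.03],"twist": [0,0,0],"gripper": 0}
    - {"translation": [0.03,1.2,0.03],"twist": [0,0,0],"gripper": 0}
    - {"translation": [0.03,1.5,0.03],"twist": [0,0,0],"gripper": 0}
    - {"translation": [0.03,1.8,0.03],"twist": [0,0,0],"gripper": 0}
    - {"translation": [0.03,1.8,0.03],"twist": [0,0,0],"gripper": 0}

```text
time_s: 10.55
eef_pos: [0.526, 0.0142, 0.0474]
tool_rot: [2.037, 2.391, 0.001]
wrist_force: [-0.4, 0.4, -1.7]
width: 0.112
grasp_force: 30.0
```

```bash
python3 go.py -25 0 47.5; python3 edge.py
```

```text
t 10.55 pos [0.526  0.0142 0.0474] F [-0.4  0.4 -1.7] w 0.112 qv 0.016
board mm [-41.5  -0.4  47.4] Fboard [-0.4  0.4]
[-25.0, 0.0, 47.5] [ 0.04  1.65 -0.01] [0.04 0.01 0.01]
strip right median mm -43.5 slope deg -0.3
strip left median mm 45.4 slope deg 47.8
strip far median mm -1.2 slope deg -3.3
strip near median mm -37.5 slope deg 2.6
leaf right median mm -54.3 slope deg 0.3
leaf left median mm 56.2 slope deg -0.0
leaf far median mm 86.2 slope deg -2.4
leaf near median mm 6.7 slope deg -1.3
```

Call:
arm_command:
  increments:
    - {"translation": [0,0.3,0.04],"twist": [0,0,0],"gripper": 0}
    - {"translation": [0,0.6,0.04],"twist": [0,0,0],"gripper": 0}
    - {"translation": [0,0.9,0.04],"twist": [0,0,0],"gripper": 0}
    - {"translation": [0,1.2,0.04],"twist": [0,0,0],"gripper": 0}
    - {"translation": [0,1.4,0.04],"twist": [0,0,0],"gripper": 0}
    - {"translation": [0,1.4,0.04],"twist": [0,0,0],"gripper": 0}

```text
time_s: 11.1
eef_pos: [0.5396, 0.0165, 0.047]
tool_rot: [2.037, 2.392, 0.001]
wrist_force: [-0.2, -0.3, 2.4]
width: 0.116
grasp_force: 30.0
```

```bash
python3 go.py -25 0 47.5
```

```text
t 11.1 pos [0.5396 0.0165 0.047 ] F [-0.2 -0.3  2.4] w 0.116 qv 0.01
board mm [-27.7  -0.3  47. ] Fboard [-0.2 -0.3]
[-25.0, 0.0, 47.5] [ 0.03  0.27 -0.05] [ 0.03 -0.    0.01]
```

Call:
arm_command:
  increments:
    - {"translation": [0,0.1,0.01],"twist": [0,0,0],"gripper": 0}
    - {"translation": [0,0.2,0.01],"twist": [0,0,0],"gripper": 0}
    - {"translation": [0,0.3,0.01],"twist": [0,0,0],"gripper": 0}
    - {"translation": [0,0.4,0.01],"twist": [0,0,0],"gripper": 0}
    - {"translation": [0,0.4,0.01],"twist": [0,0,0],"gripper": 0}

```text
time_s: 11.52
eef_pos: [0.5426, 0.0168, 0.047]
tool_rot: [-2.037, -2.391, 0.001]
wrist_force: [-3.8, -0.6, 6.6]
width: 0.11
grasp_force: 30.0
```

```bash
python3 go.py
```

```text
t 11.5167 pos [0.5426 0.0168 0.047 ] F [-3.8 -0.6  6.6] w 0.11 qv 0.003
board mm [-24.7  -0.5  47. ] Fboard [-3.9  0.1]
```

Call:
arm_command:
  increments:
    - {"translation": [0,0.1,0],"twist": [0,0,0],"gripper": 0}
    - {"translation": [0,0.2,0],"twist": [0,0,0],"gripper": 0}
    - {"translation": [0,0.25,0],"twist": [0,0,0],"gripper": 0}
    - {"translation": [0,0.25,0],"twist": [0,0,0],"gripper": 0}

```text
time_s: 11.85
eef_pos: [0.5428, 0.0168, 0.047]
tool_rot: [-2.035, -2.388, 0.005]
wrist_force: [-10.5, -1.3, 15.5]
width: 0.112
grasp_force: 30.0
```

```bash
python3 go.py
```

```text
t 11.85 pos [0.5428 0.0168 0.047 ] F [-10.5  -1.3  15.5] w 0.112 qv 0.004
board mm [-24.5  -0.5  47. ] Fboard [-10.5   0.4]
```

Call:
arm_command:
  increments:
    - {"translation": [0,0,-0.06],"twist": [0,0,0],"gripper": 0}
    - {"translation": [0,0,-0.06],"twist": [0,0,0],"gripper": 0}
    - {"translation": [0,0,-0.06],"twist": [0,0,0],"gripper": 0}

```text
time_s: 12.1
eef_pos: [0.5429, 0.0167, 0.047]
tool_rot: [-2.035, -2.389, 0.005]
wrist_force: [-7.7, -0.8, 7.0]
width: 0.111
grasp_force: 30.0
```

```bash
python3 go.py
```

```text
t 12.1 pos [0.5429 0.0167 0.047 ] F [-7.7 -0.8  7. ] w 0.111 qv 0.001
board mm [-24.4  -0.7  47. ] Fboard [-7.7  0.4]
```

Call:
arm_command:
  increments:
    - {"translation": [0,0,0.05],"twist": [0,0,0],"gripper": 0}
    - {"translation": [0,0,0.09],"twist": [0,0,0],"gripper": 0}
    - {"translation": [0,0,0.09],"twist": [0,0,0],"gripper": 0}
    - {"translation": [0,0,0.09],"twist": [0,0,0],"gripper": 0}

```text
time_s: 12.43
eef_pos: [0.5429, 0.0167, 0.047]
tool_rot: [-2.035, -2.388, 0.004]
wrist_force: [-10.3, -0.7, 18.6]
width: 0.111
grasp_force: 30.0
```

```bash
python3 go.py; python3 edge.py
python3 - <<'E'
from h import *
c=load("cur.npz"); b=c["frame"][175:265,310:410]; s=load("scene0.npz")["frame"]
cv2.imwrite("pics/p6.png",cv2.resize(b,(660,594),interpolation=cv2.INTER_CUBIC)[:,:,::-1])
E
```

```text
t 12.4333 pos [0.5429 0.0167 0.047 ] F [-10.3  -0.7  18.6] w 0.111 qv 0.002
board mm [-24.4  -0.7  47. ] Fboard [-10.2   0.9]
strip right median mm -43.3 slope deg -2.6
strip left median mm 42.0 slope deg 180.4
strip far median mm -1.5 slope deg -2.3
strip near median mm -21.0 slope deg -0.6
leaf right median mm -54.3 slope deg -2.1
leaf left median mm 56.2 slope deg -0.0
leaf far median mm 88.0 slope deg -2.1
leaf near median mm 4.4 slope deg -1.9
```

View pics/p6.png

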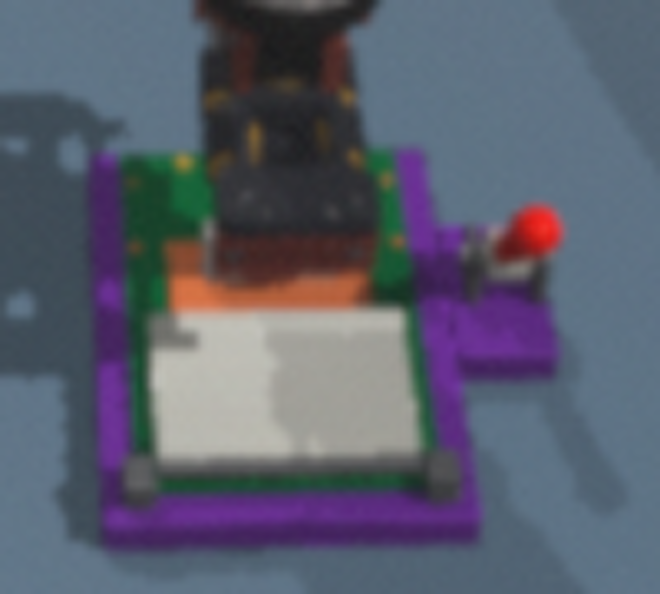

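Picture p6 shows the strip home: the yellow line is hidden at the lip (row about 312) and the leaf is level and unmoved. The strip's sides (166 and 374) are centred between the leaf's (150 and 408), and the lever ball (537,230) is fully over. Forces are 10 N against the ledge and 19 N down, so I'm handing in.

```bash
python3 -c "
from bench import hand_in; print(hand_in())"
```

```text
the job is handed in; nothing more can be done
None
```

I flipped the lever fully over, slid the strip under the middle of the leaf until it stopped at the ledge, and handed the job in at about 12 s with the strip still gripped and pressed flat at about 19 N; the bottle, bin and spool were not touched, and no verdict came back.

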